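# Load the colour standard into the dye photometer

## Task

Take the square amber glass standard from the plywood tray by its frosted sides (keep the fingers off its clear faces) and set it upright in the well of the photometer with the clear faces on the light path marks. Ease it down past the spring until it stands fully home on its stop, without forcing the glass or jamming it, let go, then gently shut the light hood over it and leave the other things alone.

Things in the scene. Friction and masses are not known exactly. Their poses are not given: they have to be found in the camera images.
- cell: the standard: a solid amber glass cell 25 x 25 x 58 mm high, about 85 g, with a round black cap (20 mm dia., 14 mm high) on top. Two opposite sides, at +x and -x of its own frame, are frosted white: hold it there. The other two, at +y and -y, are clear amber. Origin: centre of its underside, z up. It starts standing in the tray at any turn
- photometer: grey bench photometer, 210 (x) x 90 (y) x 60 mm high, display and keys at its -x end, round lamp cap on its -y side. Fixed. Origin: centre of its underside. The beam runs along its y axis
- holder: dark cell module in the photometer's top, same yaw. Origin: centre of the square well's mouth, on the plate's top, 64 mm above the bench. The light path crosses the well along y, between two white marks on the plate. The well ends on a rubber-faced stop (gives 1 mm, 7 N/mm, then is hard), screw-set anywhere from 28 to 40 mm below the mouth, not measured: feel for it. Over 20 N on it chips the glass
- well_wall (a point): on the flat well wall that the cell's side rests on, 12.5 mm to +x of the well's centre, 20 mm below the mouth: a cell pushed home is centred on the holder's origin. Between its y walls the well is 26.5 mm wide. The mouth has bevels 3.5 mm wide, 5 mm deep on the +x, +y and -y sides. Over 35 N on the walls is jamming
- spring_pad (a point): free position of the leaf spring's pad on the well's -x side: the leaf slopes from 15.5 mm (at the mouth) to 9.5 mm (18 mm down) from the well's centre, then is flat to 26 mm down. A cell must push it back 3 mm: pressing the cell down takes about 4 to 10 N, so it neither drops in nor slides home by its own weight
- hood (a joint): hinged black light hood of the module, a cover 60 x 60 x 48 mm open below: 0 rad = shut over the well, 1.75 = fully open, lying over to the module's +y side. Its stiff hinge stays where it is left and takes about 1 to 2 N at the hood's top to turn. It clears the cell only when that is down in the well
- hood_hinge (a point): the hood's hinge line (along the module's x axis), 33 mm to +y of the well's centre and 2 mm above the plate; this frame turns with the hood
- hood_top (a point): centre of the hood's outer top face; with the hood shut it lies above the well's centre, 50 mm above the plate; 33 mm from the hinge along the face, 48 mm from it across
- tray: low plywood tray, 130 x 130 mm, 14 mm high, walls and floor 5 mm; fixed. Origin: centre of its underside. The cell stands on its floor
- vial: round glass vial with white cap, 24 mm dia., 62 mm high; leave alone. Origin: centre of its underside
- die: stepped steel snap-setting die, 28 mm dia., 48 mm high; leave alone. Origin: centre of its underside
- tub: white tub with lid, 72 mm dia., 70 mm high; leave alone. Origin: centre of its underside
Mind the look-alikes: they are no part of the job. Leave any blue, green or purple look-alike of the cell alone.

How it is judged (in metres and radians):
On the way, in this order (a step that is already met when the one before it is completed fails the run):
1. the cell stands home on its stop in the well, clear faces on the light path, let go (z of cell in the frame of holder below -0.026 m and contact force between cell and photometer above 0.15 N and angle between the y axis of cell and the y axis of holder, either way round below 0.1 rad and contact force between the fingers and cell below 0.05 N), for 0.2 s.
2. the hood is shut (value of joint hood below 0.06 rad), for 0.2 s.
At the end, for the whole second after the job is handed in: The cell stands upright on its stop (touching it), centred within 3 mm in the well, clear faces within 0.1 rad of the light path, let go and at rest; the hood is shut to within 0.06 rad (horizontal distance between cell and holder below 0.003 m and z of cell in the frame of holder below -0.026 m and contact force between cell and photometer above 0.15 N and angle between the y axis of cell and the y axis of holder, either way round below 0.1 rad and angle between cell's own z axis and vertical below 0.08 rad and linear speed of cell below 0.01 m/s and value of joint hood below 0.06 rad).
It fails at once if the fingers touch the clear faces (contact force between the fingers and cell_c0 above 0.5 N).
It fails at once if the cell is forced onto its stop or the housing with more than 20 N (contact force between cell and photometer above 20 N).
It fails at once if the cell is jammed in its well with more than 35 N (contact force between cell and holder above 35 N).
It fails at once if the hood is slammed or pressed with more than 40 N (contact force between anything else and hood above 40 N).
It fails at once if the vial, the die or the tub is moved (distance of any of vial, die, tub from where it was at the start of the episode above 0.012 m).
It also fails if it takes over 61 s, if anything falls off the work surface, if the arm or the gripper's body presses on something with over 40 N, if the wrist force passes 120 N, or if a joint passes its speed limit or range.

## Robot

A 6-joint arm with a two-finger parallel gripper is mounted at the origin on the work surface. World frame = base frame: x ahead of the robot, y to its left, z up, the work surface at z = 0. Lengths are in mm, angles in degrees, forces in N, time in s.
With the tool pointing down it reaches from about 375 to 900 mm from the base axis. Payload 3.1 kg.
Tool frame: the origin (TCP) lies on the centre line of the jaws, within the pads' length; the fingertips stand 19 mm ahead of it and the grasp point (between the pads) is the TCP; z points along the fingers, y is the line along which they close (so a half turn about z gives the same grasp; the last joint's range is limited). The gripper opens to 87 mm and grips with 3 to 60 N. Pads are 19 mm wide; open, the fingers measure 117 mm over their backs; the gripper's body (75 mm by 190 mm) begins 51 mm behind the grasp point.
Start: joints at [53.085, 30.224, 82.088, -0, 67.689, -10.227], TCP at [280.669, 558.41, 241.548] pointing down, gripper open.
Joint ranges: [-176.69, 176.69], [-43.24, 126.21], [12.49, 139.97], [-82, 262], [0, 151.66], [-163.58, 163.58]. Speed limits (degrees/s): [159.86, 159.86, 180, 180, 180, 180].

## Interface

Orientations are given as [roll, pitch, yaw] about the fixed x, y, z axes, in that order (R = Rz(yaw) Ry(pitch) Rx(roll)).
In Python, from bench import r gives the robot as it stands.
- The arm moves only by the tool arm_command, never from a script. Its argument "motion" is text: rows parted by semicolons, each of 6 numbers parted by spaces: the shift along the tool's x, y, z in mm, then the turn, a rotation vector about the tool's x, y, z in degrees. A call has 1 to 20 rows; each row is the pose to reach, as a shift and turn from the pose commanded when the call began, along the tool's axes at that moment; what a row does not reach only later rows make up. A row lasts 1/8 s, in which the tool goes at most 62.5 mm and 10.7 degrees, less where a joint would pass 70% of its speed; a pose out of reach is approached as far as the arm can. A call with a gripper value outside its range is refused whole. "fingers" is the gripper command: -1 is fully open, 1 is shut, values between are in proportion, set as the call begins (left out, the last holds). The fingers move at their own pace and stop on an object; the grip force is fixed at half the most. Time passes only in rows, so rows that repeat a pose let the fingers close. It gives the time, the measured TCP pose, the force, the opening and the grip force at its end, in the units of the state.
- r.get_obs(): the state, without advancing time (a new reading comes with each control period).
- r.capture(name): name is "scene" or "top" or "wrist"; returns the picture (420x560x3 uint8, blue, green, red); there is no depth.
- r.camera_model(name): a dict with "fovy" (degrees; the focal length in pixels is half the picture's height over the tangent of half this angle, whatever the lens; pixels are square), "cx", "cy" (the principal point, pixels), "R" (3x3) and "t" (3): a world point X has camera coordinates R X + t; the wrist camera has in their place "tool_from_camera" (4x4, takes a point from camera to tool coordinates, whose origin is the TCP and whose axes are the flange's). Camera axes: x right, y down, z forward; pixel columns grow to the right and rows downward; lengths in mm; the calibration is good to about 2 mm. A picture is of the moment at which its call begins: read the wrist's pose just before it. camera_model takes no time and is no camera call.
- r.job_done(): hands the job in; it is judged then, once.
The state is a dict: "time_s": time; "joints": joint angles; "qvel": joint speeds; "joint_torque": joint torques, N m; "tool_pos": TCP position; "orientation": TCP orientation; "wrist_force": force on the tool from outside, world axes, zero at the start; "torque": the same for the moment, N m; "width": finger opening in mm; "finger_force": force on a finger pad.
Only numpy, scipy, OpenCV 4.12 (cv2) and the standard library are available. Lean on these libraries where they do the work, as an engineer would, in place of code of your own. Each camera call takes 0.05 s, during which the arm holds its last target. There are 200 camera calls.

## Working session

There is one attempt and no reset: what is moved stays moved. The work goes in short steps, Python scripts to look and compute and a tool call to move; the robot and the scene stay as the last step left them, time stands still between calls to the robot, and variables do not carry over. Pictures are saved under pics/ and viewed, at most 10 in all, crops included, and the job is handed in when it is done.

Besides the shell and the picture viewer there is one more tool, called after "Request:" by a JSON object that holds its "fn" and its "kwargs", one argument or row to a line. arm_command: Moves the arm, as the interface text tells. Its arguments: {"type":"object","properties":{"motion":{"type":"string"},"fingers":{"type":"number"}},"required":["motion"]}

```bash
mkdir -p pics; ls; python3 - <<'E'
from bench import r
import cv2,numpy as np
for n in("scene","top"):
    im=r.capture(n);cv2.imwrite(f"pics/{n}0.png",im)
    m=r.camera_model(n);print(n,m["fovy"],m["cx"],m["cy"],(-np.array(m["R"]).T@m["t"]).round(0),np.array(m["R"]).round(2).tolist())
print(r.camera_model("wrist"));print(r.get_obs())
E
```

```text
pics
scene 54.714243965489466 276.7279544827169 214.37084309829382 [1045.  157.  637.] [[-0.39, 0.92, 0.0], [0.66, 0.28, -0.7], [-0.65, -0.27, -0.71]]
top 51.07799002891601 280.4661030809434 210.5158627711687 [ 404.  -60. 1007.] [[-0.02, -1.0, 0.01], [-0.99, 0.02, -0.17], [0.17, -0.02, -0.99]]
{'fovy': 70.30395907771899, 'cx': 278.8569398519329, 'cy': 214.00352058498345, 'tool_from_camera': array([[ 1.07256146e-03, -9.59475409e-01, -2.81790329e-01,
         7.68880266e+01],
       [ 9.99999317e-01,  1.15986596e-03, -1.43021718e-04,
        -4.06625150e-01],
       [ 4.64064830e-04, -2.81789983e-01,  9.59475998e-01,
        -1.43435786e+02],
       [ 0.00000000e+00,  0.00000000e+00,  0.00000000e+00,
         1.00000000e+00]])}
{'time_s': 0.1, 'joints': array([ 5.30842087e+01,  3.02737813e+01,  8.21475260e+01, -9.57994634e-04,
        6.76896046e+01, -1.02266157e+01]), 'qvel': array([-0.00724027, -0.13948429, -0.19187261, -0.10503773, -0.02213056,
        0.00435816]), 'joint_torque': array([ 3.09988154e-04, -4.40987313e+01, -1.77150643e+01,  6.35073963e-02,
        5.34385024e-02, -4.31701233e-05]), 'tool_pos': array([280.31763035, 557.9291158 , 240.67636389]), 'orientation': array([-1.79890693e+02, -1.88199940e-02,  1.53311171e+02]), 'wrist_force': array([ 0.77215993, -0.45392273, -0.5847883 ]), 'torque': array([-0.03910002,  0.0301391 ,  0.00685822]), 'finger_force': 0.0, 'width': 87.15095609919982}
```

View pics/scene0.png

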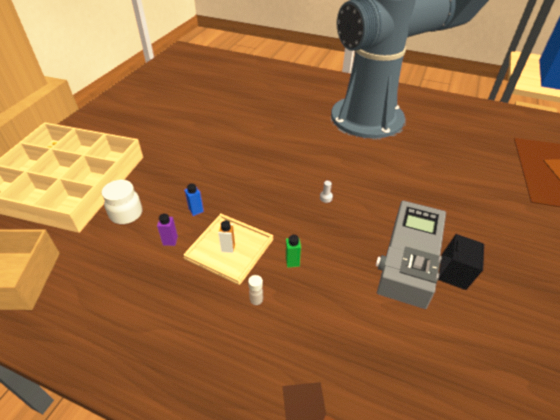

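View pics/top0.png

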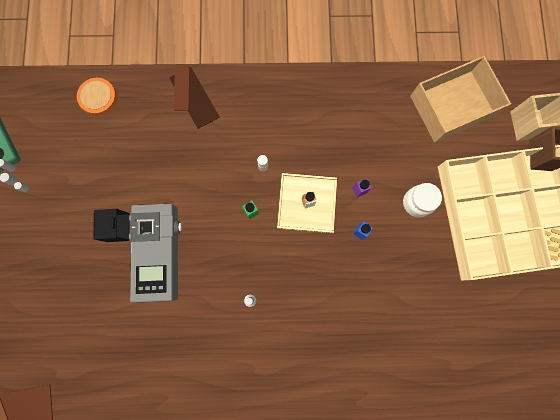

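The top view shows four look-alikes: purple (362,187), blue (363,230), green (250,209) and the one in the tray (309,200). Only the tray one shows amber and white frosted sides, so it fits. The photometer well is at (146,227), with the hood open to +y at (112,225). Next I'll check an enlarged crop and measure.

```bash
cat > h.py <<'E'
from bench import r
import cv2,numpy as np
from scipy.spatial.transform import Rotation as Ro
def cam(n,o=None):
    m=r.camera_model(n);f=210/np.tan(np.radians(m["fovy"]/2))
    K=np.array([[f,0,m["cx"]],[0,f,m["cy"]],[0,0,1]])
    if n!="wrist": return K,np.array(m["R"]),np.array(m["t"])
    T=np.eye(4);T[:3,:3]=Ro.from_euler("xyz",o["orientation"],degrees=True).as_matrix();T[:3,3]=o["tool_pos"]
    W=np.linalg.inv(T@m["tool_from_camera"]);return K,W[:3,:3],W[:3,3]
def plane(c,uv,z):
    K,R,t=c;C=-R.T@t;d=R.T@np.linalg.solve(K,[uv[0],uv[1],1.]);return C+d*(z-C[2])/d[2]
def px(c,X):
    K,R,t=c;p=K@(R@np.array(X,float)+t);return p[:2]/p[2]
E
python3 - <<'E'
from h import *
c=cam("top");s=cam("scene")
for n,k,uv,z in[("cap",c,(310,196),75),("cap",s,(226,225),77),("well",c,(146,227),64),("tray",c,(307.5,203),14),("vial",c,(262,160),62),("die",c,(250,300),48),("tub",c,(426,197),70),
 ("ph",c,(132,206),60),("ph",c,(173,206),60),("ph",c,(132,300),60),("ph",c,(178,300),60)]:print(n,plane(k,uv,z).round(0))
a=cv2.imread("pics/top0.png")[180:225,280:340];b=cv2.imread("pics/scene0.png")[205:265,190:270]
cc=cv2.imread("pics/top0.png")[200:260,90:190]
R=lambda i:cv2.resize(i,(400,300),interpolation=cv2.INTER_CUBIC)
cv2.imwrite("pics/crop0.png",np.vstack([np.hstack([R(a),R(b)]),np.hstack([R(cc),R(cc)*0])]))
E
```

```text
cap [ 595. -140.   75.]
cap [ 600. -134.   77.]
well [535. 215.  64.]
tray [ 592. -139.   14.]
vial [681. -37.  62.]
die [376.  -7.  48.]
tub [ 590. -394.   70.]
ph [582. 248.  60.]
ph [581. 159.  60.]
ph [381. 240.  60.]
ph [379. 144.  60.]
```

View pics/crop0.png

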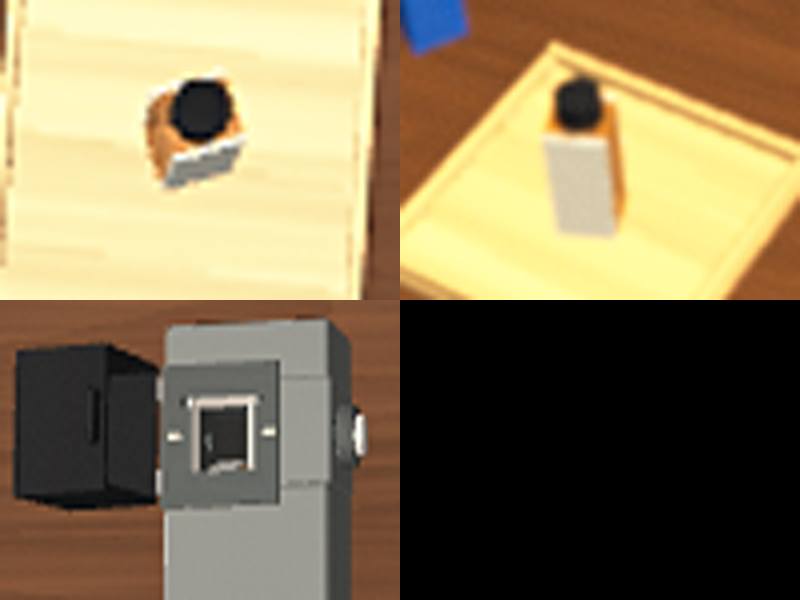

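The tray cell is confirmed amber with frosted faces; its frosted-face normal is about 23° from world x. The well has its marks at ±y and the photometer yaw is about 3°. I'll go above the tray with tool yaw about 113°.

Request:
{"fn": "arm_command", "kwargs": {
  "motion": "-595 -480 70 0 0 40;-595 -480 70 0 0 40;-595 -480 70 0 0 40;-595 -480 70 0 0 40;-595 -480 70 0 0 40;-595 -480 70 0 0 40;-595 -480 70 0 0 40;-595 -480 70 0 0 40;-595 -480 70 0 0 40;-595 -480 70 0 0 40;-595 -480 70 0 0 40;-595 -480 70 0 0 40;-595 -480 70 0 0 40;-595 -480 70 0 0 40;-595 -480 70 0 0 40;-595 -480 70 0 0 40;-595 -480 70 0 0 40;-595 -480 70 0 0 40",
  "fingers": -1
}}

```text
time_s: 2.35
tool_pos: [596.7, -137.0, 171.8]
orientation: [180.0, 0.0, 113.4]
wrist_force: [0.0, -0.1, 0.5]
width: 86.9
finger_force: 0.0
```

```bash
python3 - <<'E'
from h import *
o=r.get_obs();im=r.capture("wrist");cv2.imwrite("pics/w1.png",im);np.save("w1.npy",[o["tool_pos"],o["orientation"]])
print(o["time_s"],o["tool_pos"],o["orientation"])
c=cam("wrist",o);print(px(c,(597,-138,77)),px(c,(597,-138,5)))
hsv=cv2.cvtColor(im,cv2.COLOR_BGR2HSV)
k=(hsv[...,2]<45).astype(np.uint8)
n,l,s,ce=cv2.connectedComponentsWithStats(k)
for i in range(1,n):
    if s[i,4]>150:print(s[i],ce[i].round(1),plane(c,ce[i],77).round(1))
E
```

```text
2.35 [ 596.66424119 -136.98458753  171.8324593 ] [1.79990466e+02 1.05422687e-02 1.13369621e+02]
[278.79034795 222.82609087] [278.73917975 201.98226679]
[371 253  33  28 277] [385.6 271.1] [ 701.4 -141.7   77. ]
[  0 254  41  29 501] [ 15.1 266.4] [ 400.8 -266.8   77. ]
[519 254  41  29 550] [542.6 265.8] [825.4 -82.4  77. ]
[ 387  257   79   79 1902] [425.2 314.5] [ 756.7 -165.9   77. ]
[155 261  29  20 216] [169.9 273.1] [ 527.2 -219.1   77. ]
[  94  271   77   84 2398] [135.3 329. ] [ 515.1 -287.6   77. ]
[244 326  18  22 166] [251.4 335.3] [ 617.7 -250.9   77. ]
[525 340  35  30 384] [549.4 355.1] [ 891.  -157.4   77. ]
[   0  351  121   30 1595] [ 51.6 367.1] [ 451.8 -362.8   77. ]
[   11   384   362    36 11615] [198.6 402.8] [ 598.7 -348.1   77. ]
[405 411  37   9 257] [425.9 414.6] [ 820.4 -269.5   77. ]
[529 411  31   9 268] [544.5 415.1] [ 934.  -221.1   77. ]
```

View pics/w1.png

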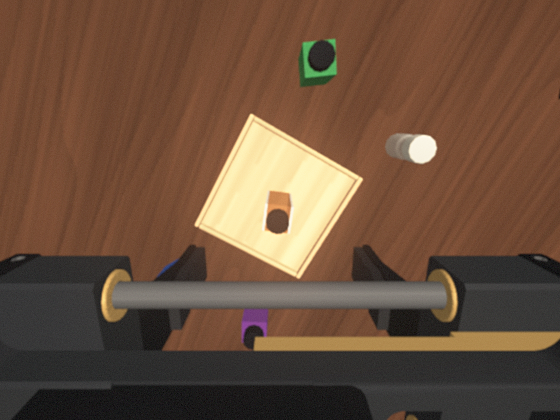

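The wrist view shows the cell at (278,213) with cap at (277,221), frosted faces left and right along the closing axis, vial at (412,149) clear of the fingers. I'll refine the turn and offset.

```bash
python3 - <<'E'
from h import *
im=cv2.imread("pics/w1.png");p,q=np.load("w1.npy");o=dict(tool_pos=p,orientation=q);c=cam("wrist",o)
w=im[180:245,250:310];hsv=cv2.cvtColor(w,cv2.COLOR_BGR2HSV)
k=cv2.inRange(hsv,(0,0,0),(179,255,75));ys,xs=np.nonzero(k);(x,y),rad=cv2.minEnclosingCircle(np.c_[xs,ys].astype(np.float32));print("cap",x+250,y+180,rad,np.median(xs)+250,plane(c,(x+250,y+180),77))
am=cv2.inRange(hsv,(5,120,60),(20,255,235));cs,_=cv2.findContours(am,cv2.RETR_EXTERNAL,cv2.CHAIN_APPROX_NONE);b=max(cs,key=cv2.contourArea)
wh=cv2.inRange(hsv,(0,0,150),(179,45,255))
for yy in range(10,56,4):
    a=np.nonzero(am[yy])[0];v=np.nonzero(wh[yy])[0];print(yy+180,a[[0,-1]]+250 if len(a) else 0,v+250)
cv2.imwrite("pics/w1c.png",cv2.resize(w,None,fx=9,fy=9,interpolation=cv2.INTER_CUBIC))
E
```

```text
cap 250.0 180.0 0.0 nan [ 561.29374141 -113.93259488   77.        ]
190 0 []
194 [270 288] []
198 [269 288] [267]
202 [269 289] [266]
206 [268 290] [265 266 292]
210 [268 289] [264 265 291 292 293]
214 [267 289] [264 265 291 292]
218 [267 287] [263 264 290 291]
222 [267 287] [263 264 289 290 291]
226 [266 286] [262 263 289 290]
230 [268 286] [263 288 289]
234 0 []
  return _methods._mean(a, axis=axis, dtype=dtype,
  ret = ret.dtype.type(ret / rcount)
```

View pics/w1c.png

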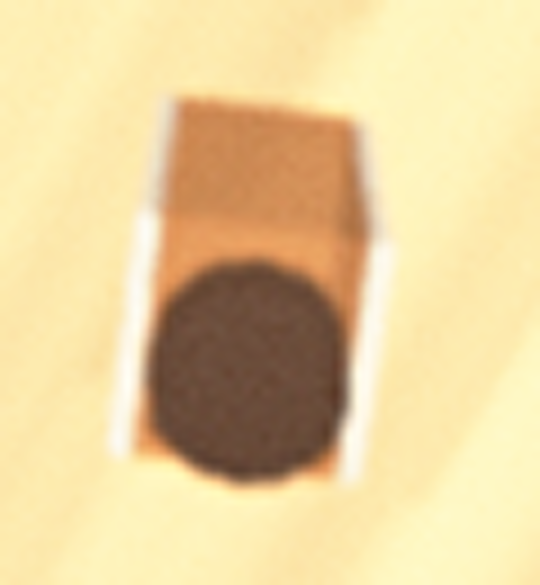

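The crop shows the top face corners near (143,213), (392,240), (360,482), (108,458), turned about 7° from the jaws, with the cap at (250,370).

```bash
cat >> h.py <<'E'
def tool(o,P,yaw=None):
    "shift in tool axes from measured pose to P"
    R=Ro.from_euler("xyz",o["orientation"],degrees=True).as_matrix();return (R.T@(np.array(P,float)-o["tool_pos"])).round(2)
E
python3 - <<'E'
from h import *
p,q=np.load("w1.npy");o=dict(tool_pos=p,orientation=q);c=cam("wrist",o)
P=[plane(c,(250+u/9,180+v/9),63) for u,v in[(143,213),(392,240),(360,482),(108,458)]]
cap=plane(c,(250+250/9,180+370/9),77);m=np.mean(P,0)
print(cap,m,[np.linalg.norm(P[i]-P[i-1]).round(1) for i in range(4)])
for a,b in((0,3),(1,2),(0,1),(3,2)):
    d=P[b]-P[a];print(np.degrees(np.arctan2(d[1],d[0]))%90)
print(tool(o,[*cap[:2],61]),tool(o,[*m[:2],61]))
E
```

```text
[ 595.61968397 -136.9500577    77.        ] [ 596.6039116  -139.14005289   63.        ] [np.float64(25.5), np.float64(24.3), np.float64(25.2), np.float64(25.3)]
14.860466588930365
16.93306763697386
17.024743207568648
17.638120306634473
[  0.47  -0.96 110.83] [ -1.93  -0.93 110.83]
```

Request:
{"fn": "arm_command", "kwargs": {
  "motion": "-1 -1 40 0 0 6.8;-1 -1 80 0 0 6.8;-1 -1 100 0 0 6.8;-1 -1 111 0 0 6.8;-1 -1 111 0 0 6.8;-1 -1 111 0 0 6.8",
  "fingers": -1
}}

```text
time_s: 3.15
tool_pos: [597.0, -139.3, 61.6]
orientation: [179.9, 0.1, 106.5]
wrist_force: [-0.3, 0.4, 0.8]
width: 86.8
finger_force: 0.0
```

Request:
{"fn": "arm_command", "kwargs": {
  "motion": "0 0 0 0 0 0;0 0 0 0 0 0;0 0 0 0 0 0;0 0 0 0 0 0;0 0 0 0 0 0;0 0 0 0 0 0;0 0 0 0 0 0;0 0 0 0 0 0",
  "fingers": 1
}}

```text
time_s: 4.15
tool_pos: [596.1, -139.0, 60.5]
orientation: [-180.0, -0.0, 106.5]
wrist_force: [-0.2, 0.2, -0.2]
width: 24.8
finger_force: 30.0
```

Request:
{"fn": "arm_command", "kwargs": {
  "motion": "0 0 -20 0 0 0;0 0 -60 0 0 0;0 0 -110 0 0 0;20 2 -130 0 0 0;70 6 -130 0 0 5;120 10 -130 0 0 10;170 14 -130 0 0 13.5;220 18 -130 0 0 13.5;265 21 -130 0 0 13.5;285 24 -130 0 0 13.5;294 24 -130 0 0 13.5;294 24 -130 0 0 13.5;294 24 -130 0 0 13.5"
}}

```text
time_s: 5.78
tool_pos: [536.1, 148.6, 190.4]
orientation: [180.0, 0.0, 92.9]
wrist_force: [0.7, -0.3, -1.9]
width: 24.6
finger_force: 30.0
```

```bash
python3 - <<'E'
from h import *
r.get_obs();o=r.get_obs();im=r.capture("wrist");cv2.imwrite("pics/w2.png",im);np.save("w2.npy",[o["tool_pos"],o["orientation"]])
print(o["time_s"],o["tool_pos"],o["orientation"],o["wrist_force"])
c=cam("wrist",o);u=px(c,(535,215,64)).astype(int);print(u)
w=im[max(u[1]-75,0):u[1]+75,max(0,u[0]-100):u[0]+100]
cv2.imwrite("pics/w2c.png",np.vstack([cv2.resize(im,(420,315))[:150].repeat(1,0)[:, :420], np.zeros((0,420,3),np.uint8)]) if 0 else cv2.resize(w,None,fx=4,fy=4,interpolation=cv2.INTER_CUBIC))
print(max(u[1]-75,0),max(0,u[0]-100))
E
```

```text
5.775 [536.07001136 148.56140735 190.44531205] [1.79995793e+02 2.31710637e-02 9.29273192e+01] [ 0.69213966 -0.26711614 -1.87013118]
[281 138]
63 181
```

View pics/w2c.png

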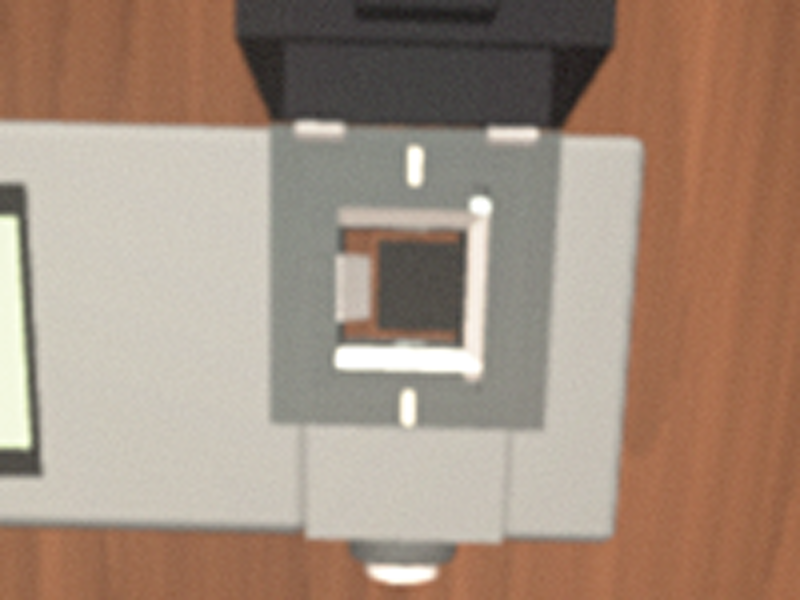

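The crop shows the plate with marks at (415,165) and (408,408), bevel outer edges at rows 208 and 371 and at right col 490, the spring pad at left (355,287), and the hood at the top (+y).

```bash
python3 - <<'E'
from h import *
p,q=np.load("w2.npy");o=dict(tool_pos=p,orientation=q);c=cam("wrist",o)
P={k:plane(c,(181+u/4,63+v/4),64)[:2].round(1) for k,(u,v) in dict(m1=(415,165),m2=(408,408),up=(412,208),lo=(409,371),rt=(490,290),a=(272,125),b=(558,130),c=(545,428),d=(270,423),wallx=(463,290),pmin=(340,290)).items()}
for k in P:print(k,P[k])
d=P["m1"]-P["m2"];print("yaw",np.degrees(np.arctan2(-d[0],d[1])), np.degrees(np.arctan2(*(P["b"]-P["a"])[::-1])),np.degrees(np.arctan2(*(P["c"]-P["d"])[::-1])))
f=c;
for z in(60,):
  for uv in((0,122),(640,138),(0,522),(612,537)):print(plane(c,(181+uv[0]/4,63+uv[1]/4),z).round(1))
E
```

```text
m1 [536.4 243.4]
m2 [537.8 192. ]
up [536.2 234.7]
lo [537.5 200.2]
rt [554.2 218.6]
a [505.8 249.8]
b [566.1 251.9]
c [568.9 189.1]
d [506.8 187. ]
wallx [548.3 218.3]
pmin [521.5 216.9]
yaw 1.5601996869286467 1.9945693012418322 1.9368003862210446
[447.3 247.7  60. ]
[584.4 251.7  60. ]
[443.8 160.   60. ]
[587.5 163.9  60. ]
```

Request:
{"fn": "arm_command", "kwargs": {
  "motion": "30 2 0 0 0 1.1;60 4 0 0 0 1.1;69 4.5 20 0 0 1.1;69 4.5 45 0 0 1.1;69 4.5 60 0 0 1.1;69 4.5 64 0 0 1.1;69 4.5 64 0 0 1.1;69 4.5 64 0 0 1.1"
}}

```text
time_s: 6.82
tool_pos: [537.2, 218.8, 127.4]
orientation: [179.9, -0.0, 91.9]
wrist_force: [0.1, -0.2, -1.3]
width: 24.8
finger_force: 30.0
```

```bash
python3 - <<'E'
from h import *
o=r.get_obs();im=r.capture("wrist");cv2.imwrite("pics/w3.png",im);np.save("w3.npy",[o["tool_pos"],o["orientation"]])
print(o["time_s"],o["tool_pos"],o["orientation"],o["wrist_force"])
c=cam("wrist",o);u=px(c,(537.2,217.5,90)).astype(int);print(u)
w=im[u[1]-75:u[1]+75,u[0]-100:u[0]+100];print(u[1]-75,u[0]-100)
cv2.imwrite("pics/w3c.png",cv2.resize(w,None,fx=4,fy=4,interpolation=cv2.INTER_CUBIC))
E
```

```text
6.825 [537.22267789 218.7615177  127.37481988] [ 1.79899996e+02 -1.74501276e-02  9.18880742e+01] [ 0.11747585 -0.20579482 -1.30574462]
[278 250]
175 178
```

View pics/w3c.png

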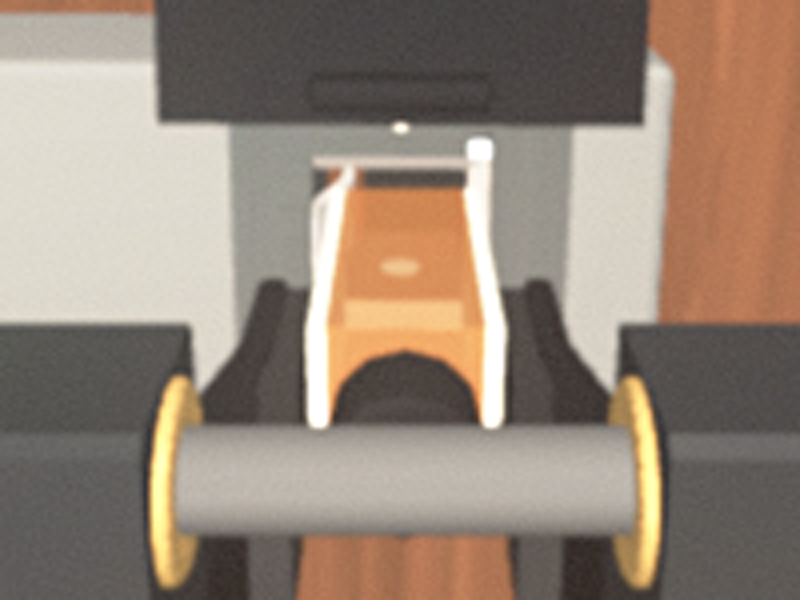

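The crop shows the cell's front bottom edge at row 188 (cols 343–470), its front top edge at row 327, and the +y bevel's outer edge at row 157, with the right bevel to col 492.

```bash
python3 - <<'E'
from h import *
p,q=np.load("w3.npy");o=dict(tool_pos=p,orientation=q);c=cam("wrist",o);zb=p[2]-55.5
f=lambda u,v,z:plane(c,(178+u/4,175+v/4),z)[:2].round(1)
print("bottom",f(343,188,zb),f(470,188,zb));print("top",f(305,327,zb+58),f(507,327,zb+58))
print("bevel outer y",f(400,157,64),"inner",f(400,169,59),"rt outer",f(492,160,64),"mark",f(401,128,64))
E
```

```text
bottom [526.5 230.8] [548.7 231.5]
top [524.2 230.6] [550.2 231.5]
bevel outer y [536.3 234.5] inner [536.5 230.7] rt outer [553.  234.5] mark [536.3 239.9]
```

Request:
{"fn": "arm_command", "kwargs": {
  "motion": "-1 -0.2 0 0 0 0;-1 -0.2 3 0 0 0;-1 -0.2 6 0 0 0;-1 -0.2 8 0 0 0;-1 -0.2 9.5 0 0 0;-1 -0.2 11 0 0 0;-1 -0.2 12 0 0 0;-1 -0.2 12 0 0 0"
}}

```text
time_s: 7.88
tool_pos: [536.3, 217.8, 114.5]
orientation: [-180.0, 0.0, 91.9]
wrist_force: [0.2, 0.2, -1.4]
width: 25.0
finger_force: 30.0
```

Request:
{"fn": "arm_command", "kwargs": {
  "motion": "0 0 1 0 0 0;0 0 2 0 0 0;0 0 3 0 0 0;0 0 4 0 0 0;0 0 4 0 0 0"
}}

```text
time_s: 8.5
tool_pos: [536.5, 217.8, 110.5]
orientation: [180.0, -0.0, 91.9]
wrist_force: [0.7, -0.6, -1.0]
width: 24.6
finger_force: 30.0
```

Request:
{"fn": "arm_command", "kwargs": {
  "motion": "0 0.4 1 0 0 0;0 0.4 2 0 0 0;0 0.4 3 0 0 0;0 0.4 4 0 0 0;0 0.4 5 0 0 0;0 0.4 5 0 0 0"
}}

```text
time_s: 9.25
tool_pos: [536.6, 217.9, 105.8]
orientation: [-180.0, -0.0, 91.9]
wrist_force: [-1.1, 0.5, 5.5]
width: 25.0
finger_force: 30.0
```

Request:
{"fn": "arm_command", "kwargs": {
  "motion": "0 0 1 0 0 0;0 0 2 0 0 0;0 0 3 0 0 0;0 0 4 0 0 0;0 0 4 0 0 0"
}}

```text
time_s: 9.88
tool_pos: [536.6, 218.0, 102.0]
orientation: [180.0, -0.0, 91.9]
wrist_force: [-2.0, -0.2, 7.0]
width: 25.1
finger_force: 30.0
```

Request:
{"fn": "arm_command", "kwargs": {
  "motion": "0 -0.2 1 0 0 0;0 -0.2 2 0 0 0;0 -0.2 3 0 0 0;0 -0.2 4 0 0 0;0 -0.2 4 0 0 0"
}}

```text
time_s: 10.5
tool_pos: [536.6, 218.0, 97.8]
orientation: [180.0, -0.0, 91.9]
wrist_force: [-2.0, 0.4, 4.6]
width: 24.9
finger_force: 30.0
```

Request:
{"fn": "arm_command", "kwargs": {
  "motion": "0 0 1 0 0 0;0 0 2 0 0 0;0 0 3 0 0 0;0 0 4 0 0 0;0 0 4 0 0 0"
}}

```text
time_s: 11.12
tool_pos: [536.5, 217.9, 93.8]
orientation: [180.0, -0.0, 91.9]
wrist_force: [-1.4, 0.4, 4.9]
width: 25.0
finger_force: 30.0
```

Request:
{"fn": "arm_command", "kwargs": {
  "motion": "0 0 0.5 0 0 0;0 0 1 0 0 0;0 0 1.5 0 0 0;0 0 1.5 0 0 0"
}}

```text
time_s: 11.62
tool_pos: [536.6, 218.0, 92.3]
orientation: [180.0, -0.0, 91.9]
wrist_force: [-2.0, 0.3, 5.6]
width: 24.6
finger_force: 30.0
```

Request:
{"fn": "arm_command", "kwargs": {
  "motion": "0 0 0.5 0 0 0;0 0 1 0 0 0;0 0 1 0 0 0"
}}

```text
time_s: 12.0
tool_pos: [536.5, 217.9, 91.3]
orientation: [180.0, -0.0, 91.9]
wrist_force: [-1.5, 1.4, 5.3]
width: 24.9
finger_force: 30.0
```

Request:
{"fn": "arm_command", "kwargs": {
  "motion": "0 0 0.5 0 0 0;0 0 1 0 0 0;0 0 1 0 0 0"
}}

```text
time_s: 12.38
tool_pos: [536.5, 217.9, 90.3]
orientation: [180.0, -0.0, 91.9]
wrist_force: [-2.1, 0.5, 6.1]
width: 24.7
finger_force: 30.0
```

Request:
{"fn": "arm_command", "kwargs": {
  "motion": "0 0 0.5 0 0 0;0 0 1 0 0 0;0 0 1 0 0 0"
}}

```text
time_s: 12.75
tool_pos: [536.5, 217.9, 89.3]
orientation: [180.0, -0.0, 91.9]
wrist_force: [-2.0, -0.4, 5.1]
width: 24.6
finger_force: 30.0
```

Request:
{"fn": "arm_command", "kwargs": {
  "motion": "0 0 0.4 0 0 0;0 0 0.7 0 0 0;0 0 0.7 0 0 0"
}}

```text
time_s: 13.12
tool_pos: [536.5, 217.9, 88.6]
orientation: [180.0, -0.0, 91.9]
wrist_force: [-1.2, 0.2, 5.9]
width: 24.6
finger_force: 30.0
```

Request:
{"fn": "arm_command", "kwargs": {
  "motion": "0 0 0.4 0 0 0;0 0 0.8 0 0 0;0 0 0.8 0 0 0"
}}

```text
time_s: 13.5
tool_pos: [536.5, 217.9, 87.8]
orientation: [180.0, -0.0, 91.9]
wrist_force: [-2.0, -0.4, 5.5]
width: 24.7
finger_force: 30.0
```

Request:
{"fn": "arm_command", "kwargs": {
  "motion": "0 0 0.4 0 0 0;0 0 0.8 0 0 0;0 0 0.8 0 0 0"
}}

```text
time_s: 13.88
tool_pos: [536.5, 217.9, 87.0]
orientation: [180.0, -0.0, 91.9]
wrist_force: [-1.9, -0.0, 4.8]
width: 24.9
finger_force: 30.0
```

Request:
{"fn": "arm_command", "kwargs": {
  "motion": "0 0 0.4 0 0 0;0 0 0.8 0 0 0;0 0 0.8 0 0 0"
}}

```text
time_s: 14.25
tool_pos: [536.5, 217.9, 86.2]
orientation: [180.0, -0.0, 91.9]
wrist_force: [-1.1, 0.2, 5.1]
width: 24.4
finger_force: 30.0
```

Request:
{"fn": "arm_command", "kwargs": {
  "motion": "0 0 0.4 0 0 0;0 0 0.8 0 0 0;0 0 0.8 0 0 0"
}}

```text
time_s: 14.62
tool_pos: [536.6, 217.9, 85.4]
orientation: [180.0, -0.0, 91.9]
wrist_force: [-1.4, 0.4, 4.9]
width: 24.9
finger_force: 30.0
```

No stop felt by about 34 mm and the fingertips are near the plate, so I'll open, rise 9 mm and regrip.

Request:
{"fn": "arm_command", "kwargs": {
  "motion": "0 0 0 0 0 0;0 0 0 0 0 0;0 0 0 0 0 0;0 0 0 0 0 0;0 0 -4 0 0 0;0 0 -9 0 0 0;0 0 -9 0 0 0",
  "fingers": 0
}}

```text
time_s: 15.5
tool_pos: [537.0, 217.9, 94.8]
orientation: [179.9, -0.0, 91.9]
wrist_force: [-0.3, 0.5, 0.6]
width: 43.5
finger_force: 0.0
```

Request:
{"fn": "arm_command", "kwargs": {
  "motion": "0 0 0 0 0 0;0 0 0 0 0 0;0 0 0 0 0 0;0 0 0 0 0 0;0 0 0 0 0 0",
  "fingers": 1
}}

```text
time_s: 16.12
tool_pos: [536.5, 217.8, 94.1]
orientation: [-180.0, 0.0, 91.9]
wrist_force: [0.3, 0.0, -0.5]
width: 24.8
finger_force: 30.0
```

Request:
{"fn": "arm_command", "kwargs": {
  "motion": "0 0 0.4 0 0 0;0 0 0.8 0 0 0;0 0 0.8 0 0 0"
}}

```text
time_s: 16.5
tool_pos: [536.5, 217.9, 93.9]
orientation: [180.0, -0.0, 91.9]
wrist_force: [-1.8, -0.1, 6.0]
width: 24.8
finger_force: 30.0
```

Request:
{"fn": "arm_command", "kwargs": {
  "motion": "0 0 0.4 0 0 0;0 0 0.7 0 0 0;0 0 0.7 0 0 0"
}}

```text
time_s: 16.88
tool_pos: [536.5, 217.9, 93.2]
orientation: [180.0, -0.0, 91.9]
wrist_force: [-1.6, -0.8, 5.2]
width: 24.9
finger_force: 30.0
```

Request:
{"fn": "arm_command", "kwargs": {
  "motion": "0 0 0.4 0 0 0;0 0 0.8 0 0 0;0 0 0.8 0 0 0"
}}

```text
time_s: 17.25
tool_pos: [536.5, 217.9, 92.4]
orientation: [180.0, -0.0, 91.9]
wrist_force: [-1.7, 0.7, 4.9]
width: 25.0
finger_force: 30.0
```

Request:
{"fn": "arm_command", "kwargs": {
  "motion": "0 0 0.4 0 0 0;0 0 0.8 0 0 0;0 0 0.8 0 0 0"
}}

```text
time_s: 17.62
tool_pos: [536.5, 218.0, 91.6]
orientation: [180.0, -0.0, 91.9]
wrist_force: [-0.9, 0.2, 4.8]
width: 24.8
finger_force: 30.0
```

Request:
{"fn": "arm_command", "kwargs": {
  "motion": "0 0 0.4 0 0 0;0 0 0.8 0 0 0;0 0 0.8 0 0 0"
}}

```text
time_s: 18.0
tool_pos: [536.5, 218.0, 90.8]
orientation: [180.0, -0.0, 91.9]
wrist_force: [-0.5, -0.1, 5.3]
width: 25.0
finger_force: 30.0
```

Request:
{"fn": "arm_command", "kwargs": {
  "motion": "0 0 0.4 0 0 0;0 0 0.8 0 0 0;0 0 0.8 0 0 0"
}}

```text
time_s: 18.38
tool_pos: [536.5, 218.0, 90.2]
orientation: [180.0, -0.0, 91.9]
wrist_force: [-1.8, 0.2, 5.3]
width: 24.5
finger_force: 30.0
```

Request:
{"fn": "arm_command", "kwargs": {
  "motion": "0 0 0.4 0 0 0;0 0 0.7 0 0 0;0 0 0.7 0 0 0"
}}

```text
time_s: 18.75
tool_pos: [536.5, 218.0, 89.9]
orientation: [180.0, -0.0, 91.9]
wrist_force: [-2.0, -0.2, 8.5]
width: 24.6
finger_force: 30.0
```

The stop is felt at about 38.6 mm (force +3 N, motion stalling). One small nudge more.

Request:
{"fn": "arm_command", "kwargs": {
  "motion": "0 0 0.3 0 0 0;0 0 0.5 0 0 0;0 0 0.5 0 0 0"
}}

```text
time_s: 19.12
tool_pos: [536.5, 218.0, 89.7]
orientation: [180.0, -0.0, 91.9]
wrist_force: [-2.6, -0.1, 11.8]
width: 24.7
finger_force: 30.0
```

Request:
{"fn": "arm_command", "kwargs": {
  "motion": "0 0 0 0 0 0;0 0 0 0 0 0;0 0 0 0 0 0;0 0 0 0 0 0;0 0 -20 0 0 0;0 0 -60 0 0 0;-40 0 -90 0 0 0;-60 0 -100 0 0 0;-60 0 -100 0 0 0",
  "fingers": 0
}}

```text
time_s: 20.25
tool_pos: [538.7, 156.8, 188.3]
orientation: [180.0, -0.0, 91.7]
wrist_force: [-0.6, 0.5, 0.0]
width: 43.7
finger_force: 0.0
```

```bash
python3 - <<'E'
from h import *
o=r.get_obs();im=r.capture("wrist");cv2.imwrite("pics/w4.png",im);np.save("w4.npy",[o["tool_pos"],o["orientation"]])
print(o["time_s"],o["tool_pos"],o["orientation"],o["wrist_force"])
c=cam("wrist",o);u=px(c,(537,218,90)).astype(int)
y0=max(0,u[1]-100);x0=u[0]-130;w=im[y0:y0+195,x0:x0+260];print(y0,x0)
cv2.imwrite("pics/w4c.png",cv2.resize(w,None,fx=3,fy=3,interpolation=cv2.INTER_CUBIC))
E
```

```text
20.25 [538.73313271 156.81280135 188.3466034 ] [ 1.79974791e+02 -2.28216440e-02  9.17476091e+01] [-0.62218766  0.50531683  0.01696508]
46 148
```

View pics/w4c.png

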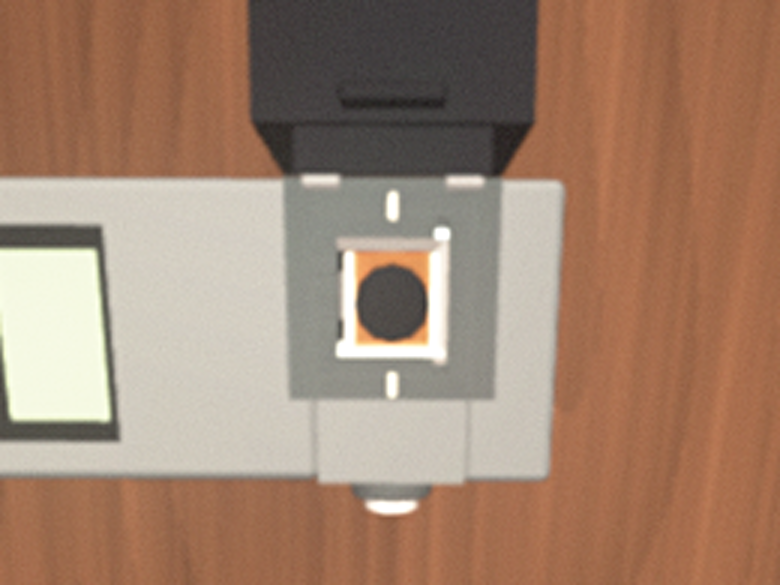

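The cell stands square and centred in the well at (392,302), its clear amber faces toward the marks and frosted sides on the spring/wall axis. Now I'll shut the fingers and go around behind the hood (+y side).

Request:
{"fn": "arm_command", "kwargs": {
  "motion": "0 0 -12 0 0 0;50 0 -12 0 0 0;100 0 -12 0 0 0;150 0 -12 0 0 0;170 0 -12 0 0 0;175 0 -12 0 0 0;175 0 0 0 0 0;175 0 30 0 0 0;175 0 50 0 0 0;175 0 61 0 0 0;175 0 61 0 0 0;175 0 61 0 0 0",
  "fingers": 1
}}

```text
time_s: 21.8
tool_pos: [533.4, 332.6, 127.9]
orientation: [179.9, -0.0, 91.9]
wrist_force: [0.3, -0.5, 0.6]
width: 0.4
finger_force: 0.0
```

Request:
{"fn": "arm_command", "kwargs": {
  "motion": "-6 0 0 0 0 0;-12 0 0 0 0 0;-15 0 0 0 0 0;-18 0 -2 0 0 0;-21 0 -4.5 0 0 0;-24 0 -7 0 0 0;-28 0 -10.4 0 0 0;-28 0 -10.4 0 0 0"
}}

```text
time_s: 22.8
tool_pos: [533.9, 304.6, 138.1]
orientation: [180.0, 0.0, 91.9]
wrist_force: [-0.2, 2.7, 2.3]
width: 0.3
finger_force: 1.2
```

Request:
{"fn": "arm_command", "kwargs": {
  "motion": "-3.5 0 -2.7 0 0 0;-7 0 -5.1 0 0 0;-11 0 -7.3 0 0 0;-14.5 0 -9.3 0 0 0;-18.5 0 -11 0 0 0;-22.6 0 -12.5 0 0 0;-27 0 -13.7 0 0 0;-31 0 -14.7 0 0 0;-31 0 -14.7 0 0 0"
}}

```text
time_s: 23.92
tool_pos: [534.4, 273.2, 152.2]
orientation: [-180.0, 0.0, 91.9]
wrist_force: [-0.3, -0.4, -0.2]
width: 0.6
finger_force: 0.0
```

Request:
{"fn": "arm_command", "kwargs": {
  "motion": "-4.3 0 -0.7 0 0 0;-8.6 0 -1.2 0 0 0;-13 0 -1.3 0 0 0;-17.3 0 -1.2 0 0 0;-21.5 0 -0.8 0 0 0;-25.8 0 -0.2 0 0 0;-30 0 0.8 0 0 0;-34.3 0 1.9 0 0 0"
}}

```text
time_s: 24.92
tool_pos: [535.9, 239.2, 150.4]
orientation: [180.0, 0.0, 91.9]
wrist_force: [0.1, -0.3, 0.4]
width: 0.6
finger_force: 0.2
```

```bash
python3 - <<'E'
from h import *
o=r.get_obs();print(o["wrist_force"],o["tool_pos"])
im=r.capture("scene");cv2.imwrite("pics/s5.png",im)
cv2.imwrite("pics/s5c.png",cv2.resize(im[130:330,340:540],None,fx=3,fy=3,interpolation=cv2.INTER_CUBIC))
E
```

```text
[ 0.11287939 -0.28875535  0.41922786] [535.85406219 239.22351783 150.39675676]
```

View pics/s5c.png

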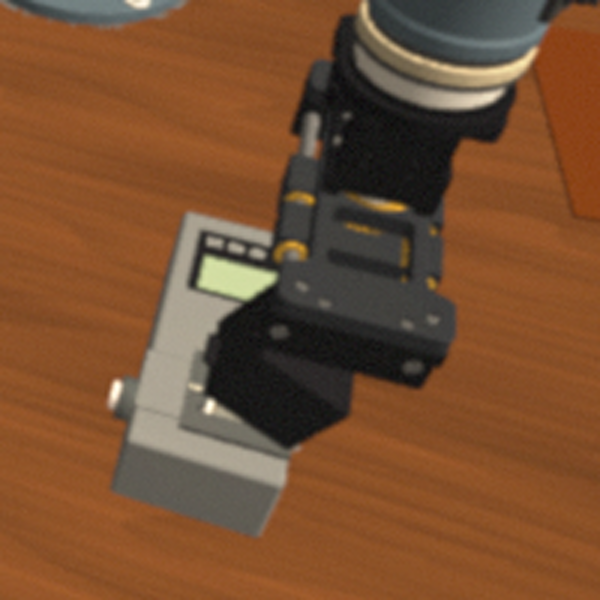

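The hood is about half shut (around (280,370) in the crop) and following the fingers.

Request:
{"fn": "arm_command", "kwargs": {
  "motion": "-4 0 1.5 0 0 0;-8 0 3.1 0 0 0;-12 0 5.1 0 0 0;-15.7 0 7.2 0 0 0;-19.2 0 9.6 0 0 0;-22.7 0 12.2 0 0 0;-24.5 0 13.7 0 0 0;-26 0 15.2 0 0 0;-26 0 15.2 0 0 0"
}}

```text
time_s: 26.1
tool_pos: [536.6, 213.4, 135.1]
orientation: [-180.0, 0.0, 91.9]
wrist_force: [-0.5, -0.3, 0.2]
width: 0.7
finger_force: 0.0
```

Request:
{"fn": "arm_command", "kwargs": {
  "motion": "-1 0 1 0 0 0;-1.5 0 2 0 0 0;-1.5 0 2.5 0 0 0;-1.5 0 2.5 0 0 0"
}}

```text
time_s: 26.6
tool_pos: [536.7, 211.7, 133.4]
orientation: [180.0, 0.0, 91.9]
wrist_force: [-2.4, -1.5, 5.9]
width: 0.5
finger_force: 2.5
```

Request:
{"fn": "arm_command", "kwargs": {
  "motion": "0 0 0.4 0 0 0;0 0 0.7 0 0 0;0 0 0.7 0 0 0"
}}

```text
time_s: 26.98
tool_pos: [536.8, 211.8, 133.3]
orientation: [180.0, 0.0, 91.9]
wrist_force: [-2.6, -1.8, 8.9]
width: 0.6
finger_force: 4.4
```

Firm: the hood is against its stop. I'll retreat and check the picture.

Request:
{"fn": "arm_command", "kwargs": {
  "motion": "0 0 -10 0 0 0;0 0 -40 0 0 0;-50 0 -80 0 0 0;-110 0 -100 0 0 0;-170 0 -100 0 0 0;-200 0 -100 0 0 0;-200 0 -100 0 0 0"
}}

```text
time_s: 27.85
tool_pos: [543.8, 10.1, 232.4]
orientation: [179.9, 0.0, 91.7]
wrist_force: [-0.2, 1.2, 0.4]
width: 0.3
finger_force: 0.0
```

```bash
python3 - <<'E'
from h import *
im=r.capture("scene");c=cam("scene");t=r.capture("top")
cv2.imwrite("pics/s6c.png",np.hstack([cv2.resize(im[180:320,360:500],(400,400)),cv2.resize(t[180:280,80:180],(400,400))]))
print(r.get_obs()["time_s"])
yaw=np.radians(1.8);A=np.array([[np.cos(yaw),-np.sin(yaw)],[np.sin(yaw),np.cos(yaw)]])
for p in((-30,-30),(30,-30),(30,30),(-30,30)):
    q=A@p+[537.2,217.6];u=px(c,[*q,114]);print(((u-[360,180])*400/140).round())
E
```

```text
27.95
[145. 136.]
[130. 206.]
[237. 236.]
[247. 162.]
```

View pics/s6c.png

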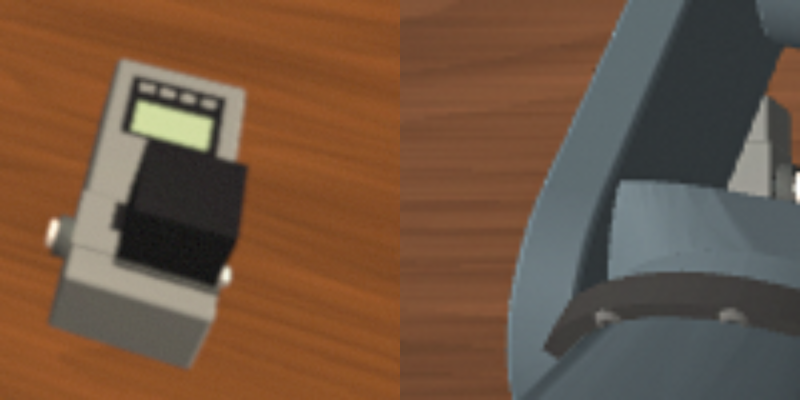

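The hood sits flat over the well, its top corners near (147,140), (130,208), (237,236), (247,165), matching the shut prediction.

```bash
python3 -c "
from bench import r
print(r.job_done())"
```

```text
the job is handed in; nothing more can be done
None
```

The amber standard stands on its stop in the photometer well (about 38.6 mm down) with its clear faces on the light path marks. The hood is shut over it, nothing else was touched, and the job was handed in at about 28 s; no verdict came back.

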